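# Set the sine plate on its block

### The job

Set the sine plate to its drilling angle with the tallest of the three loose aluminium blocks: push the lever to tilt the plate up, slide that block lengthwise under the middle of the raised roller until its end is home against the front face of the base, then bring the plate down until the roller rests firmly on the block. Leave the block standing there, and leave the other two blocks and everything else on the bench where they are.

Things in the scene. Friction and masses are not known exactly. Their poses are not given: they have to be found in the camera images.
- sine_base: Grey cast base of the sine plate, fixed on the worktop: 110 mm wide (y), 20 mm high, from x = -40 to +100 mm; hinge cheeks at y = +-56 mm are 46 mm high. Origin on the worktop below the middle of the hinge axis. x points level from the hinge to the plate's free end (roughly world -y), z up. The hinge axis runs along y, 32 mm up. Beyond the front face (x = +100 mm, the stop) blocks stand on the worktop.
- tilt: The tilting plate with lever and roller. Origin: middle of the hinge axis, 32 mm up; x runs along the plate to its free end, z out of its top; level at angle 0, the free end rises to at most 0.62 rad. Stiff hinge (0.75 N m friction): it stays where it is left. Raising takes 8 to 12 N at the lever handle, lowering 2 to 5 N on the free end.
- plate_press (a point): Middle of the bare part of the plate's top, 115 mm from the hinge; x along the plate, z out of its top. The steel plate is 100 mm wide, 12 mm thick and ends 142 mm from the hinge; level, its top is 50 mm above the worktop. It is bare from 65 to 142 mm from the hinge and may be pressed there; nearer the hinge a grey casting is clamped, 38 mm high.
- roller (a point): Centre of the steel roller under the plate's free end: 20 mm diameter, 100 mm long across the plate, 130 mm from the hinge axis. Centre height = 32 mm + 130 mm * sin(plate angle), lowest line 10 mm below it. On the tallest block the centre is 76 mm above the worktop (angle 0.345 rad).
- lever_handle (a point): Centre of the black cross handle on top of the lever: bar 16 mm thick, 56 mm long, parallel to the hinge axis. The lever (10 mm) is fixed to the plate beside it, at base y = -70 mm, 140 mm from hinge axis to handle. At angle 0 it leans 0.436 rad from vertical towards the free end: handle at base x = 59, 159 mm up. Pushing the handle away from the free end (base -x) raises the plate.
- block_tall: The tallest of three plain dark-grey anodised aluminium setting blocks, 84 mm long (its x axis), 32 mm wide (y), 66 mm high, edges nearly sharp, two shallow-looking dark cross holes on its long sides (look only). Stands loose on the worktop in one of three places (they swap). Origin: centre of its underside, z up.
- block_mid: The middle one of three plain dark-grey anodised aluminium setting blocks, 84 mm long (its x axis), 32 mm wide (y), 50 mm high, edges nearly sharp, two shallow-looking dark cross holes on its long sides (look only). Stands loose on the worktop in one of three places (they swap). Origin: centre of its underside, z up. Not used.
- block_low: The lowest of three plain dark-grey anodised aluminium setting blocks, 84 mm long (its x axis), 32 mm wide (y), 36 mm high, edges nearly sharp, two shallow-looking dark cross holes on its long sides (look only). Stands loose on the worktop in one of three places (they swap). Origin: centre of its underside, z up. Not used.
- bottle: Amber bottle, 60 mm diameter, 170 mm high. Bystander: leave it where it is. Origin on its underside.
- screwdriver: Screwdriver lying on the far side. Bystander: leave it where it is. Origin on its underside.
- tape_roll: Cardboard-coloured roll, 68 mm diameter, 19 mm high. Bystander: leave it where it is. Origin on its underside.
- tin: Steel tin, 54 mm diameter, 75 mm high. Bystander: leave it where it is. Origin on its underside.
- wrench: Open-ended wrench lying on the far side. Bystander: leave it where it is. Origin on its underside.
- calipers: Calipers, 170 mm long, 9 mm high, lying close to the robot. Bystander: leave it where it is. Origin on its underside.
- pencil: Flat yellow pencil, 170 mm long, 7 mm high. Bystander: leave it where it is. Origin on its underside.
- mug: Blue mug, 80 mm diameter, 95 mm high. Bystander: leave it where it is. Origin on its underside.
Things that resemble listed ones, but are neither listed nor needed, are in the scene too. What is shaped like the block_tall but blue or purple is not meant.

How it is judged:
By the outcome, as a careful person would: the job done as asked, in the order asked, and still so for the second after the job is handed in, with the robot touching nothing.
It also fails if it takes over 67 s, if anything falls off the work surface, if the arm or the gripper's body presses on something with over 40 N, if the wrist force passes 120 N, or if a joint passes its speed limit or range.

### The arm

A 6-joint arm with a two-finger parallel gripper is mounted at the origin on the work surface. World frame = base frame: x ahead of the robot, y to its left, z up, the work surface at z = 0. Lengths are in m, angles in rad, forces in N, time in s.
With the tool pointing down it reaches from about 0.425 to 0.95 m from the base axis. Payload 3.5 kg.
Tool frame: the origin (TCP) lies midway between the tips of the shut fingers; the grasp point (between the pads) lies 19 mm behind it; z points along the fingers, y is the line along which they close (so a half turn about z gives the same grasp; the last joint's range is limited). The gripper opens to 85 mm and grips with 20 to 120 N. Pads are 22 mm wide; open, the fingers measure 114 mm over their backs; the gripper's body (76 mm by 85 mm) begins 54 mm behind the grasp point. The pads swing forward as they close: fully open they stand 13 mm farther back than shut.
Start: joints at [-1.366, 0.286, 1.577, -0, 1.279, -0.15], TCP at [0.235, -0.633, 0.201] pointing down, gripper open.
Joint ranges: [-2.77, 2.77], [-0.9, 2.22], [0.21, 2.48], [-1.53, 4.67], [0.24, 2.81], [-2.84, 2.84]. Speed limits (rad/s): [2.79, 2.79, 3.14, 3.14, 3.14, 3.14].

### API

Orientations are given as a unit quaternion [x, y, z, w].
In Python, from plant import get_state, read_camera, ctrl gives the robot as it stands.
- The arm moves only by the shell command python3 -m crank 'ROWS' [FORCE]. ROWS is JSON, a list of rows, each a list of 3 entries, a list of its own where there are three numbers: the shift along the tool's x, y, z in mm, then the turn about the tool's z in degrees, then the closure in counts, from 0 (fully open) to 255 (shut). In form: [[[tx, ty, tz], yaw, claw], ...]. A call has 1 to 10 rows; each row is the pose to reach, as a shift and turn from the pose commanded when the call began, along the tool's axes at that moment; what a row does not reach only later rows make up. A row lasts 1/10 s, in which the tool goes at most 50 mm and 8.59 degrees, less where a joint would pass 70% of its speed; a pose out of reach is approached as far as the arm can. A call with a gripper value outside its range is refused whole. The fingers move at their own pace and stop on an object; FORCE is the grip in N (left out, the last holds). Time passes only in rows, so rows that repeat a pose let the fingers close. It gives the time, the measured TCP pose, the force, the opening and the grip force at its end, in the units of the state.
- get_state(): the state, without advancing time (a new reading comes with each control period).
- read_camera(name): name is "scene" or "top" or "wrist"; returns a dict with "frame" (480x640x3 uint8, blue, green, red), "range_z" (480x640 float32, m along the optical axis (not along the pixel's ray), 0 where there is no reading), "vfov" (degrees; the focal length in pixels is half the picture's height over the tangent of half this angle, whatever the lens; pixels are square), "cx", "cy" (the principal point, pixels), "origin" and "orientation" of the camera in the world. Camera axes: x right, y down, z forward; pixel columns grow to the right and rows downward; lengths in m; the calibration is good to about 2 mm. The wrist camera is an equidistant fisheye: a pixel r from the principal point sees the ray r / f radians off the axis. A picture is of the moment at which its call begins.
- ctrl.sign_off(): hands the job in; it is judged then, once.
The state is a dict: "time": time; "qpos": joint angles; "dq": joint speeds; "joint_efforts": joint torques, N m; "eef_pos": TCP position; "tcp_rot": TCP orientation; "contact_force": force on the tool from outside, world axes, zero at the start; "wrist_torque": the same for the moment, N m; "opening": opening from 0.0 (shut) to 1.0 (fully open); "finger_force": force on a finger pad.
Only numpy, scipy, OpenCV 4.12 (cv2) and the standard library are available. Lean on these libraries where they do the work, as an engineer would, in place of code of your own. Each camera call takes 0.05 s, during which the arm holds its last target. There are 200 camera calls.

## Working session

There is one attempt and no reset: what is moved stays moved. The work goes in short steps, Python scripts to look and compute and a shell command to move; the robot and the scene stay as the last step left them, time stands still between calls to the robot, and variables do not carry over. Pictures are saved under pics/ and viewed, at most 10 in all, crops included, and the job is handed in when it is done.

```bash
mkdir -p pics; ls; cat > h.py <<'E'
import numpy as np, cv2
from scipy.spatial.transform import Rotation as R
from plant import get_state, read_camera, ctrl
def cloud(c):
    d=c["range_z"];f=240/np.tan(np.radians(c["vfov"])/2)
    v,u=np.mgrid[:480,:640];x=(u-c["cx"])/f;y=(v-c["cy"])/f
    P=np.stack([x*d,y*d,d],-1)
    return P@R.from_quat(c["orientation"]).as_matrix().T+np.array(c["origin"])
E
python3 - <<'E'
from h import *
s=get_state();print(s)
for n in("scene","top"):
    c=read_camera(n);cv2.imwrite(f"pics/{n}.png",c["frame"]);np.save(n+".npy",cloud(c));print(n,c["vfov"],c["origin"],c["orientation"],c["cx"],c["cy"])
E
```

```text
pics
{'time': 0.0, 'qpos': array([-1.36599101e+00,  2.87219671e-01,  1.57817934e+00,  1.18655559e-05,
        1.27862188e+00, -1.50013814e-01]), 'dq': array([-0.00134825, -0.00154878,  0.00027935, -0.00035986, -0.00062648,
        0.00103988]), 'joint_efforts': array([ 1.42428900e-03, -4.05984306e+01, -2.92621315e+01, -1.42665681e-05,
        5.85754853e-03,  5.36071497e-06]), 'eef_pos': array([ 0.23437967, -0.63221694,  0.19971001]), 'tcp_rot': array([ 9.84303733e-01,  1.76478575e-01, -2.75802859e-05, -1.21381456e-03]), 'contact_force': array([ 0.14405832, -0.46391354, -0.25659904]), 'wrist_torque': array([-0.00650624, -0.01327901,  0.06170091]), 'finger_force': 0.0, 'opening': 0.9995153741854218}
scene 55.258596170474725 [1.14893307 0.36938218 0.86629347] [ 0.47111843  0.80428877 -0.31071579 -0.18607175] 317.20390520006606 240.88100650940513
top 46.87569574637442 [0.36256477 0.01315518 1.39335607] [-0.70272887  0.70788132 -0.05263108  0.04802229] 314.58955018491906 245.17488342640726
```

View pics/scene.png

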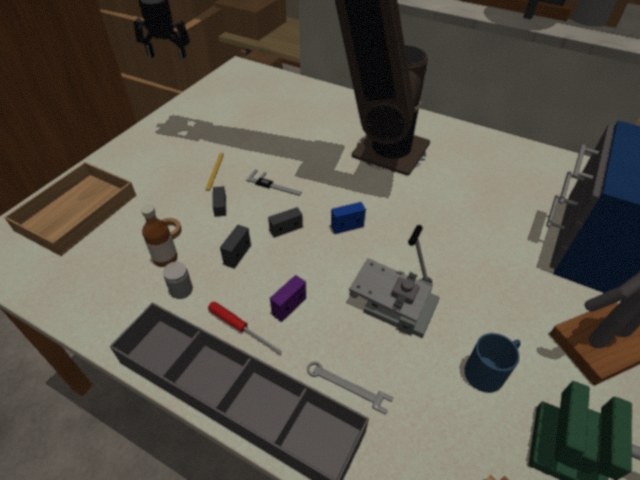

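View pics/top.png

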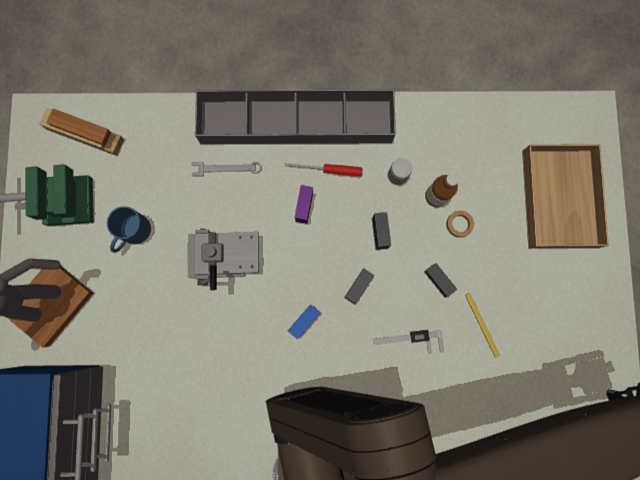

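Scene: dark blocks at (220,200), (285,222), (236,246), with blue (348,217) and purple (288,298) decoys; the sine plate is around (395,295). In the top view the same dark blocks are at (440,280), (359,286) and (381,230), blue is at (304,321), purple at (304,204), and the plate at (225,254). Next I'll measure heights and poses.

```bash
python3 - <<'E'
from h import *
T=np.load("top.npy");S=np.load("scene.npy");im=cv2.imread("pics/top.png")
def box(n,m,zmin,zref=None):
    P=m[m[:,2]>zmin]
    h=np.percentile(P[:,2],90);Q=P[abs(P[:,2]-h)<.006]
    r=cv2.minAreaRect((Q[:,:2]*1000).astype(np.float32));print(n,"h",h.round(4),"rect mm",np.round(r[0],1),np.round(r[1],1),r[2],len(Q))
    return Q
for n,(u,v) in dict(A=(381,230),B=(359,286),C=(440,280)).items():
    box(n,T[v-24:v+24,u-22:u+22].reshape(-1,3),.02)
    c=np.median(T[v-5:v+5,u-5:u+5].reshape(-1,3),0)
    p=S.reshape(-1,3);p=p[np.linalg.norm(p[:,:2]-c[:2],axis=1)<.06];box(n+" scene",p,.02)
print("table z",np.median(T[230:300,290:330,2]),np.median(S[260:280,180:200,2]))
# sine plate cloud
p=T[215:300,180:275].reshape(-1,3)
for lo,hi in((.012,.03),(.04,.056),(.08,.1),(.12,.19)):
    q=p[(p[:,2]>lo)&(p[:,2]<hi)];print(lo,hi,len(q))
    if len(q)>5:
        r=cv2.minAreaRect((q[:,:2]*1000).astype(np.float32));print(np.median(q,0).round(4),np.round(r[0],1),np.round(r[1],1),r[2])
# handle in scene
for n,A in(("T",T),("S",S)):
    q=A.reshape(-1,3);q=q[(q[:,2]>.14)&(q[:,2]<.18)&(q[:,0]>.3)&(q[:,0]<.65)&(q[:,1]>.05)&(q[:,1]<.4)]
    r=cv2.minAreaRect((q[:,:2]*1000).astype(np.float32));print(n,len(q),q.mean(0),q.max(0),r)
    q=A.reshape(-1,3);q=q[(abs(q[:,2]-.05)<.004)&(q[:,0]>.3)&(q[:,0]<.65)&(q[:,1]>.05)&(q[:,1]<.4)]
    r=cv2.minAreaRect((q[:,:2]*1000).astype(np.float32));print(n,"plate",len(q),r,cv2.boxPoints(r).round(0).tolist())
a=im[200:310,330:470];cv2.imwrite("pics/crop.png",cv2.resize(np.hstack([a,im[200:310,170:310]]),None,fx=2.8,fy=2.8,interpolation=2))
E
```

```text
A h 0.0691 rect mm [ 591.3 -161.1] [84.7 32.7] 5.534291744232178 371
A scene h 0.0675 rect mm [ 592.4 -160.8] [87.  34.5] 7.078313827514648 387
B h 0.0537 rect mm [ 454.6 -104.1] [31.8 83.9] 55.98336410522461 366
B scene h 0.0521 rect mm [ 455.7 -103.8] [35.3 85.1] 56.37434768676758 319
C h 0.0398 rect mm [ 468.9 -307.3] [83.8 32.2] 37.65663528442383 329
C scene h 0.0381 rect mm [ 470.3 -306.7] [86.2 30.3] 37.138309478759766 257
table z -6.97405162075615e-05 0.001639807032224272
0.012 0.03 374
[0.519  0.3104 0.0198] [539.5 256.2] [127.6 136.4] 6.490006446838379
0.04 0.056 1152
[0.5318 0.2445 0.0518] [530.1 220.6] [138.6 157.8] 0.35506173968315125
0.08 0.1 113
[0.5351 0.2525 0.0897] [513. 256.] [ 37.7 100.4] 67.7588882446289
0.12 0.19 187
[0.4663 0.2301 0.1689] [467.7 237.2] [56.2 27.4] 0.6475690007209778
T 179 [0.46708072 0.23005513 0.16864123] [0.49587126 0.24281444 0.17574143] ((467.7276916503906, 233.1408233642578), (56.244632720947266, 19.33358383178711), 0.6475690007209778)
T plate 713 ((540.3240966796875, 173.07077026367188), (133.9795379638672, 259.1867980957031), 6.209691047668457) [[460.0, 295.0], [488.0, 37.0], [621.0, 51.0], [593.0, 309.0]]
S 191 [0.47279683 0.23327613 0.16657072] [0.49711203 0.24515584 0.17345435] ((468.6071472167969, 234.34341430664062), (57.04170608520508, 21.519256591796875), 1.0766918659210205)
S plate 847 ((495.89251708984375, 175.0979766845703), (296.8214416503906, 249.45530700683594), 0.06549035012722015) [[347.0, 300.0], [348.0, 50.0], [644.0, 51.0], [644.0, 300.0]]
```

View pics/crop.png

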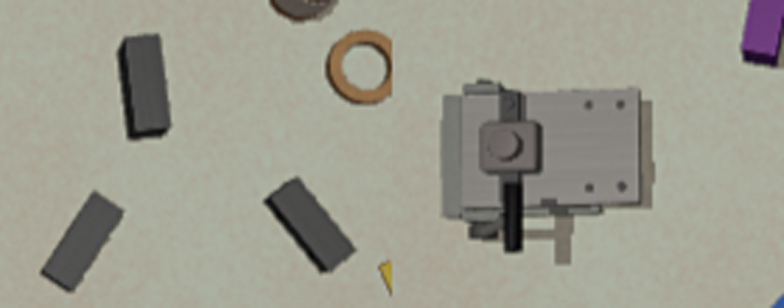

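A is the tallest block: 66 mm high, crop (145,85), top px (381,230), dark grey, at (0.592, -0.161) with its long axis at +6°. The rejected ones are B (50 mm), C (36 mm), and the blue and purple blocks. One more measurement: the plate's edges in both views.

```bash
python3 - <<'E'
from h import *
for n in("top","scene"):
    P=np.load(n+".npy").reshape(-1,3)
    q=P[(P[:,0]>.47)&(P[:,0]<.62)&(P[:,1]>.1)&(P[:,1]<.245)&(P[:,2]>.044)&(P[:,2]<.058)]
    r=cv2.minAreaRect((q[:,:2]*1000).astype(np.float32));print(n,len(q),np.round(r[0],1),np.round(r[1],1),r[2],cv2.boxPoints(r).round(0).tolist())
    A=np.c_[q[:,:2],np.ones(len(q))];print("slope",np.linalg.lstsq(A,q[:,2],rcond=None)[0],np.median(q[:,2]))
    h=P[(P[:,2]>.155)&(P[:,2]<.18)&(P[:,0]>.43)&(P[:,0]<.51)&(P[:,1]>.2)&(P[:,1]<.26)];print("handle",h.min(0),h.max(0))
s=get_state();print(R.from_quat(s["tcp_rot"]).as_matrix().round(3))
E
```

```text
top 909 [537.8 193.1] [100.4 103.3] 0.48903611302375793 [[487.0, 244.0], [488.0, 141.0], [588.0, 142.0], [588.0, 245.0]]
slope [ 0.00306856 -0.03473947  0.06012267] 0.05509347153648281
handle [0.43967434 0.22338326 0.16154456] [0.49587126 0.23738625 0.17574143]
scene 879 [539.2 193.6] [104.1 102. ] 0.2824310064315796 [[487.0, 244.0], [487.0, 142.0], [592.0, 143.0], [591.0, 245.0]]
slope [-0.03048769 -0.01439873  0.07488114] 0.05595774337726789
handle [0.44023085 0.22319232 0.15526373] [0.49711203 0.23952044 0.17345435]
[[ 0.938  0.347 -0.   ]
 [ 0.347 -0.938  0.002]
 [ 0.    -0.002 -1.   ]]
```

```bash
python3 -m crank '[[[429,-249,-50],0,255],[[429,-249,-50],0,255],[[429,-249,-50],0,255],[[429,-249,-50],0,255],[[429,-249,-50],0,255],[[429,-249,-50],0,255],[[429,-249,-50],0,255],[[429,-249,-50],0,255],[[429,-249,-50],0,255],[[429,-249,-50],0,255]]' 80
```

```text
time: 1.1
eef_pos: [0.5511, -0.2484, 0.2509]
tcp_rot: [0.984, 0.177, -0.0, -0.0]
contact_force: [0.3, -1.1, 0.2]
opening: -0.001
finger_force: 0.0
```

```bash
python3 -m crank '[[[60,-402,0],-69.7,255],[[60,-402,0],-69.7,255],[[60,-402,0],-69.7,255],[[60,-402,0],-69.7,255],[[60,-402,0],-69.7,255],[[60,-402,0],-69.7,255],[[60,-402,0],-69.7,255],[[60,-402,0],-69.7,255],[[60,-402,0],-69.7,255],[[60,-402,0],-69.7,255]]'; python3 -c "
from h import *
print(R.from_quat(get_state()['tcp_rot']).as_matrix().round(3),get_state()['eef_pos'])"
```

```text
time: 2.1
eef_pos: [0.4662, 0.1485, 0.2508]
tcp_rot: [0.706, 0.708, -0.0, -0.0]
contact_force: [0.2, 0.0, 0.5]
opening: -0.001
finger_force: 0.0
[[-0.003  1.    -0.001]
 [ 1.     0.003 -0.   ]
 [-0.    -0.001 -1.   ]] [0.46624693 0.14850172 0.25075504]
```

```bash
python3 -m crank '[[[0,2,50],0,255],[[0,2,100],0,255],[[0,2,100],0,255],[[20,2,100],0,255],[[40,2,100],0,255],[[50,2,100],0,255],[[58,2,100],0,255],[[66,2,100],0,255],[[74,2,100],0,255],[[80,2,100],0,255]]'
python3 -m crank '[[[6,0,0],0,255],[[12,0,0],0,255],[[18,0,0],0,255],[[24,0,0],0,255],[[30,0,0],0,255],[[36,0,0],0,255],[[42,0,0],0,255],[[48,0,0],0,255],[[53,0,0],0,255],[[53,0,0],0,255]]'
python3 - <<'E'
from h import *
c=read_camera("scene");P=cloud(c).reshape(-1,3)
q=P[(P[:,0]>.49)&(P[:,0]<.585)&(P[:,1]>.1)&(P[:,1]<.2)&(P[:,2]>.05)&(P[:,2]<.15)]
A=np.c_[q[:,:2],np.ones(len(q))];print(len(q),np.linalg.lstsq(A,q[:,2],rcond=None)[0],q.min(0),q.max(0))
cv2.imwrite("pics/s2.png",c["frame"][150:400,250:550])
E
```

```text
time: 3.1
eef_pos: [0.469, 0.2277, 0.1513]
tcp_rot: [0.707, 0.707, 0.0, 0.0]
contact_force: [0.0, 1.1, 0.3]
opening: -0.004
finger_force: 0.0
time: 4.1
eef_pos: [0.4688, 0.281, 0.1511]
tcp_rot: [0.707, 0.708, 0.0, -0.0]
contact_force: [0.4, 0.1, -0.7]
opening: -0.002
finger_force: 0.0
896 [ 0.0010049  -0.07785039  0.07223419] [0.49003067 0.14034989 0.05336387] [0.58479062 0.19999076 0.06532757]
```

View pics/s2.png

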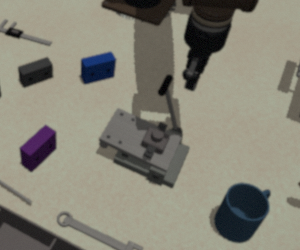

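The picture shows the handle at crop (166,85) and the fingertips at (190,75), with no contact and little tilt. I'll check where the handle and the fingers are.

```bash
python3 - <<'E'
from h import *
for n in("scene","top"):
    c=read_camera(n);P=cloud(c).reshape(-1,3)
    q=P[(P[:,0]>.38)&(P[:,0]<.56)&(P[:,1]>.13)&(P[:,1]<.36)]
    for lo in np.arange(.10,.26,.01):
        h=q[(q[:,2]>lo)&(q[:,2]<lo+.01)]
        if len(h):print(n,round(lo,2),len(h),h[:,:2].min(0).round(3),h[:,:2].max(0).round(3),np.median(h,0).round(3))
    cv2.imwrite(f"pics/{n}3.png",cv2.resize(c["frame"][180:330,330:480] if n=="scene" else c["frame"][190:340,150:300],None,fx=4,fy=4,interpolation=2))
a=cv2.imread("pics/scene3.png");b=cv2.imread("pics/top3.png");cv2.imwrite("pics/3.png",cv2.resize(np.hstack([a,b]),(800,400)))
E
```

```text
scene 0.1 17 [0.466 0.249] [0.474 0.26 ] [0.47  0.256 0.105]
scene 0.11 17 [0.466 0.245] [0.472 0.256] [0.471 0.251 0.115]
scene 0.12 20 [0.465 0.24 ] [0.473 0.252] [0.47  0.248 0.125]
scene 0.13 18 [0.466 0.239] [0.474 0.249] [0.471 0.244 0.136]
scene 0.14 13 [0.465 0.238] [0.475 0.244] [0.47  0.241 0.145]
scene 0.15 10 [0.467 0.229] [0.496 0.241] [0.482 0.237 0.156]
scene 0.16 80 [0.443 0.224] [0.497 0.24 ] [0.477 0.235 0.168]
scene 0.17 85 [0.441 0.226] [0.497 0.238] [0.469 0.232 0.171]
scene 0.18 12 [0.473 0.271] [0.479 0.291] [0.474 0.283 0.184]
scene 0.19 42 [0.462 0.27 ] [0.483 0.292] [0.479 0.282 0.195]
scene 0.2 36 [0.465 0.271] [0.483 0.292] [0.481 0.283 0.205]
scene 0.21 7 [0.481 0.274] [0.483 0.287] [0.482 0.281 0.211]
scene 0.22 8 [0.465 0.274] [0.498 0.294] [0.488 0.289 0.228]
scene 0.23 22 [0.472 0.271] [0.507 0.295] [0.496 0.292 0.234]
scene 0.24 38 [0.481 0.265] [0.513 0.297] [0.484 0.287 0.247]
scene 0.25 58 [0.466 0.264] [0.523 0.298] [0.485 0.289 0.254]
top 0.1 5 [0.462 0.255] [0.469 0.261] [0.465 0.257 0.108]
top 0.11 3 [0.462 0.252] [0.467 0.256] [0.464 0.253 0.113]
top 0.12 4 [0.463 0.246] [0.468 0.252] [0.465 0.25  0.124]
top 0.13 4 [0.464 0.244] [0.47  0.248] [0.466 0.247 0.136]
top 0.14 2 [0.466 0.242] [0.468 0.243] [0.467 0.243 0.148]
top 0.15 1 [0.465 0.225] [0.465 0.225] [0.465 0.225 0.159]
top 0.16 118 [0.44  0.223] [0.495 0.237] [0.466 0.228 0.168]
top 0.17 59 [0.44  0.225] [0.495 0.237] [0.468 0.232 0.172]
```

View pics/3.png

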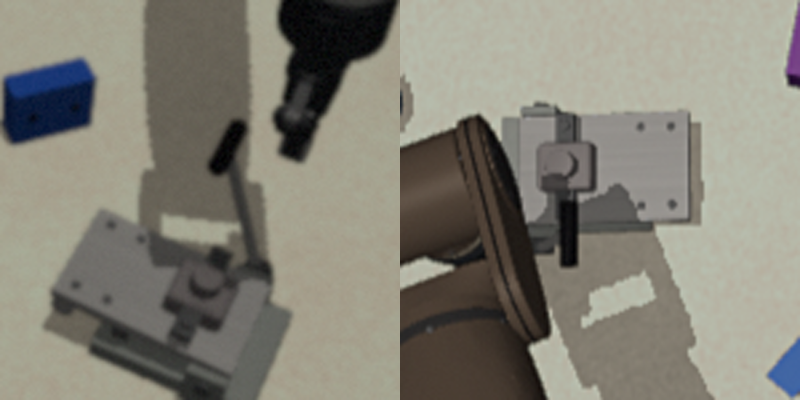

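```bash
python3 - <<'E'
from h import *
c=read_camera("scene");f=240/np.tan(np.radians(c["vfov"])/2);Rm=R.from_quat(c["orientation"]).as_matrix()
for p in([.4688,.281,.151],[.4688,.281,.181],[.468,.231,.165]):
    a=Rm.T@(np.array(p)-c["origin"]);print(p,a[:2]/a[2]*f+[c["cx"],c["cy"]])
P=cloud(c)
for v in range(226,250,2):print(v,[tuple(P[v,u].round(3)) for u in (434,438,442,446)])
print(c["frame"][226:250:2,434:450:4].mean(-1).round())
E
```

```text
[0.4688, 0.281, 0.151] [436.36727782 247.60045672]
[0.4688, 0.281, 0.181] [439.27806378 237.8470062 ]
[0.468, 0.231, 0.165] [415.06711165 234.2025982 ]
226 [(np.float64(0.523), np.float64(0.273), np.float64(0.26)), (np.float64(0.528), np.float64(0.28), np.float64(0.268)), (np.float64(0.53), np.float64(0.288), np.float64(0.273)), (np.float64(0.523), np.float64(0.293), np.float64(0.27))]
228 [(np.float64(0.509), np.float64(0.272), np.float64(0.241)), (np.float64(0.516), np.float64(0.28), np.float64(0.252)), (np.float64(0.53), np.float64(0.289), np.float64(0.269)), (np.float64(0.508), np.float64(0.293), np.float64(0.251))]
230 [(np.float64(0.271), np.float64(0.237), np.float64(0.002)), (np.float64(0.496), np.float64(0.278), np.float64(0.227)), (np.float64(0.515), np.float64(0.288), np.float64(0.25)), (np.float64(0.496), np.float64(0.292), np.float64(0.235))]
232 [(np.float64(0.274), np.float64(0.238), np.float64(-0.002)), (np.float64(0.482), np.float64(0.277), np.float64(0.209)), (np.float64(0.482), np.float64(0.285), np.float64(0.213)), (np.float64(0.474), np.float64(0.291), np.float64
[... 1498 characters left out ...]
.003)), (np.float64(0.317), np.float64(0.264), np.float64(-0.001)), (np.float64(0.316), np.float64(0.273), np.float64(0.003)), (np.float64(0.309), np.float64(0.282), np.float64(0.001))]
248 [(np.float64(0.33), np.float64(0.258), np.float64(0.0)), (np.float64(0.328), np.float64(0.267), np.float64(0.004)), (np.float64(0.322), np.float64(0.275), np.float64(0.002)), (np.float64(0.316), np.float64(0.284), np.float64(0.002))]
[[ 16.  33.  26.  17.]
 [ 47.  18.   5.  20.]
 [123.   8.   8.  32.]
 [130.  11.  10.  63.]
 [112.  16.  20. 102.]
 [ 87.  11.  23. 124.]
 [126.  30.  33. 151.]
 [155. 128.  81. 158.]
 [158. 156. 152. 156.]
 [157. 157. 154. 158.]
 [158. 159. 157. 157.]
 [158. 156. 156. 158.]]
```

```bash
python3 - <<'E'
from h import *
def prof(P,x,y,n):
    q=P.reshape(-1,3);q=q[(abs(q[:,0]-x)<.08)&(abs(q[:,1]-y)<.08)]
    for lo in np.arange(.14,.40,.01):
        h=q[(q[:,2]>lo)&(q[:,2]<lo+.01)]
        if len(h):print(n,round(lo,2),len(h),((h[:,:2].min(0)-[x,y])*1000).round(),((h[:,:2].max(0)-[x,y])*1000).round())
prof(np.load("scene.npy"),.2344,-.6322,"start")
P=cloud(read_camera("scene"));prof(P,.4688,.281,"now")
c=read_camera("wrist");cv2.imwrite("pics/w.png",c["frame"]);print(c["vfov"],c["origin"],c["orientation"])
E
```

```text
start 0.24 18 [-21. -50.] [28. 47.]
start 0.25 45 [-20. -49.] [27. 56.]
start 0.26 53 [-24. -52.] [29. 55.]
start 0.27 49 [-27. -51.] [29. 57.]
start 0.28 55 [-20. -62.] [32. 66.]
start 0.29 124 [-35. -66.] [38. 75.]
start 0.3 147 [-36. -66.] [38. 74.]
start 0.31 168 [-38. -65.] [37. 71.]
start 0.32 141 [-35. -60.] [38. 73.]
start 0.33 204 [-33. -62.] [37. 71.]
start 0.34 205 [-35. -63.] [35. 68.]
start 0.35 40 [-22. -31.] [36. 38.]
start 0.36 109 [-20. -19.] [40. 40.]
start 0.37 109 [-23. -22.] [39. 41.]
start 0.38 117 [-25. -23.] [40. 40.]
start 0.39 127 [-25. -19.] [40. 41.]
now 0.14 15 [ -3. -43.] [  5. -37.]
now 0.15 13 [ -1. -50.] [ 27. -40.]
now 0.16 83 [-28. -57.] [ 29. -41.]
now 0.17 80 [-29. -55.] [ 29. -43.]
now 0.18 19 [ -6. -11.] [11. 10.]
now 0.19 35 [ -6. -10.] [13. 11.]
now 0.2 37 [ -5. -11.] [14. 11.]
now 0.21 9 [11. -7.] [15.  6.]
now 0.22 8 [-5. -9.] [30. 13.]
now 0.23 23 [ 12. -12.] [37. 12.]
now 0.24 38 [ 13. -16.] [46. 16.]
now 0.25 57 [-13. -17.] [53. 17.]
now 0.26 68 [  8. -17.] [61. 16.]
now 0.27 136 [ -9. -19.] [63. 19.]
now 0.28 123 [ -6. -20.] [54. 19.]
now 0.29 70 [ 11. -18.] [44. 19.]
now 0.3 60 [ 28. -11.] [39. 10.]
now 0.31 155 [ -2. -35.] [38. 37.]
now 0.32 181 [  1. -36.] [39. 37.]
now 0.33 192 [  0. -36.] [39. 37.]
now 0.34 210 [ -0. -36.] [38. 37.]
now 0.35 306 [-11. -38.] [37. 37.]
now 0.36 145 [ -5. -35.] [35. 34.]
now 0.37 220 [ -1. -35.] [37. 34.]
now 0.38 193 [ -1. -33.] [36. 34.]
now 0.39 300 [ -2. -48.] [40. 47.]
65.70646984690485 [0.46942325 0.35987187 0.32527629] [ 9.86957113e-01  4.19339718e-04 -1.25563528e-04  1.60982810e-01]
```

View pics/w.png

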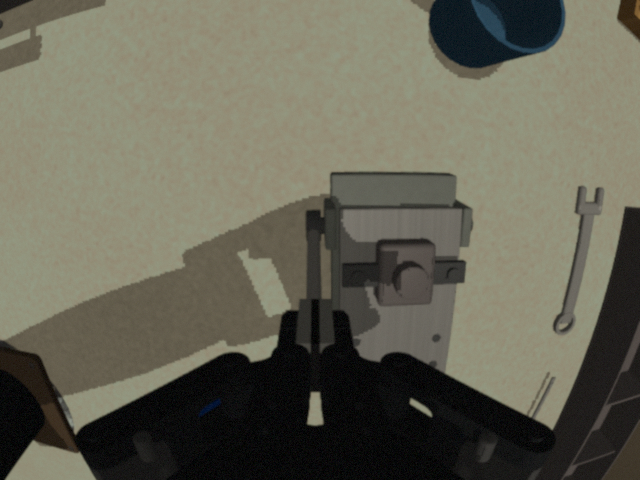

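The wrist view shows the shut fingertips (315,320) above the lever. The tips really sit about 28 mm higher than the reported TCP, seen consistently at the start and now, so the fingers passed over the handle. I'll back off, go lower by that amount and push again.

```bash
python3 -m crank '[[[0,0,-30],0,255],[[-40,0,-30],0,255],[[-80,0,-30],0,255],[[-115,0,-30],0,255],[[-115,0,-30],0,255],[[-115,0,10],0,255],[[-115,0,33],0,255],[[-100,0,33],0,255],[[-80,0,33],0,255],[[-70,0,33],0,255]]'
python3 -m crank '[[[6,0,0],0,255],[[12,0,0],0,255],[[18,0,0],0,255],[[18,0,0],0,255]]'
```

```text
time: 5.4
eef_pos: [0.4687, 0.2117, 0.118]
tcp_rot: [0.707, 0.708, 0.0, -0.0]
contact_force: [-0.4, -0.1, -0.5]
opening: 0.002
finger_force: 0.0
time: 5.8
eef_pos: [0.47, 0.2264, 0.12]
tcp_rot: [0.706, 0.708, -0.001, 0.003]
contact_force: [-1.1, -7.6, 6.4]
opening: -0.001
finger_force: 4.3
```

```bash
python3 -m crank '[[[6,0,0],0,255],[[12,0,0],0,255],[[18,0,0],0,255],[[24,0,0],0,255],[[30,0,0],0,255],[[36,0,0],0,255],[[42,0,0],0,255],[[48,0,0],0,255],[[55,0,0],0,255],[[55,0,0],0,255]]'
python3 - <<'E'
from h import *
P=cloud(read_camera("scene")).reshape(-1,3)
q=P[(P[:,0]>.495)&(P[:,0]<.58)&(P[:,1]>.15)&(P[:,1]<.21)&(P[:,2]>.05)&(P[:,2]<.15)]
A=np.c_[q[:,:2],np.ones(len(q))];print(len(q),np.linalg.lstsq(A,q[:,2],rcond=None)[0])
q=P[(P[:,0]>.495)&(P[:,0]<.58)&(P[:,1]>.1)&(P[:,1]<.2)&(P[:,2]>.04)];print(q.max(0),q.min(0))
E
```

```text
time: 6.8
eef_pos: [0.4698, 0.2824, 0.1193]
tcp_rot: [0.706, 0.708, -0.001, 0.002]
contact_force: [0.6, -5.6, 3.8]
opening: 0.002
finger_force: 2.6
677 [ 0.00993078 -0.51115903  0.20650253]
[0.57982881 0.19987716 0.12866015] [0.49501583 0.16408786 0.04009746]
```

```bash
python3 -m crank '[[[4,0,0],0,255],[[4,0,0],0,255],[[-20,0,0],0,255],[[-40,0,-20],0,255],[[-50,0,-60],0,255],[[-60,0,-110],0,255],[[-60,0,-140],0,255],[[-60,0,-140],0,255]]'
python3 - <<'E'
from h import *
P=cloud(read_camera("scene"));p=P.reshape(-1,3)
h=p[(p[:,2]>.16)&(p[:,2]<.19)&(p[:,0]>.43)&(p[:,0]<.51)&(p[:,1]>.27)&(p[:,1]<.34)];print("handle",h.min(0),h.max(0),h.mean(0))
q=p[(p[:,0]>.495)&(p[:,0]<.58)&(p[:,1]>.1)&(p[:,1]<.2)&(p[:,2]>.04)];print(q.max(0),q.min(0))
E
```

```text
time: 7.65
eef_pos: [0.472, 0.2241, 0.2653]
tcp_rot: [0.707, 0.707, 0.006, 0.003]
contact_force: [0.3, -0.7, 1.0]
opening: -0.0
finger_force: 0.0
handle [0.43852773 0.29729614 0.16371296] [0.49577606 0.31316665 0.17980613] [0.47139362 0.3056456  0.17545065]
[0.57993299 0.19998895 0.58335723] [0.49508052 0.16488215 0.04103517]
```

```bash
python3 -m crank '[[[-389,94,20],84,255],[[-389,94,20],84,0],[[-389,94,20],84,0],[[-389,94,20],84,0],[[-389,94,20],84,0],[[-389,94,20],84,0],[[-389,94,20],84,0],[[-389,94,20],84,0],[[-389,94,20],84,0],[[-389,94,20],84,0]]'
python3 - <<'E'
from h import *
c=read_camera("wrist");cv2.imwrite("pics/w2.png",c["frame"])
s=get_state();print(R.from_quat(s["tcp_rot"]).as_matrix().round(3),s["eef_pos"])
P=cloud(read_camera("scene"));p=P.reshape(-1,3);q=p[(abs(p[:,0]-.59)<.06)&(abs(p[:,1]+.161)<.04)&(abs(p[:,2]-.067)<.006)]
r=cv2.minAreaRect((q[:,:2]*1000).astype(np.float32));print(r)
E
```

```text
time: 8.7
eef_pos: [0.5621, -0.1668, 0.235]
tcp_rot: [0.999, 0.049, -0.002, -0.001]
contact_force: [-0.1, 1.3, -0.4]
opening: 0.999
finger_force: 0.0
[[ 0.995  0.096 -0.004]
 [ 0.096 -0.995  0.002]
 [-0.004 -0.003 -1.   ]] [ 0.56210358 -0.16601973  0.23518132]
((593.0889282226562, -160.86038208007812), (85.49857330322266, 34.10891342163086), 6.836841583251953)
```

View pics/w2.png

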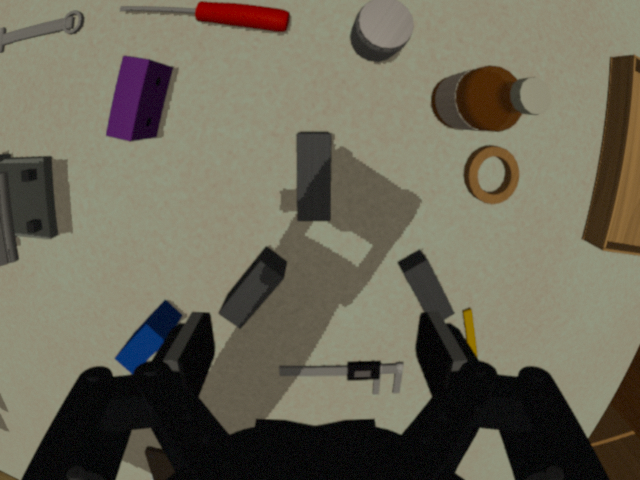

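The wrist view shows the tall block at (314,175), aligned and centred between the fingers, with its near end at (314,220). By fisheye rays that end is at x ≈ 0.546, against 0.550 expected. Descending.

```bash
python3 -m crank '[[[2,-2,50],-0.5,0],[[2,-2,100],-0.5,0],[[2,-2,140],-0.5,0],[[2,-2,165],-0.5,0],[[2,-2,185],-0.5,0],[[2,-2,205],-0.5,0],[[2,-2,220],-0.5,0],[[2,-2,230],-0.5,0],[[2,-2,230],-0.5,0],[[2,-2,230],-0.5,0]]'
python3 -m crank '[[[0,0,0],0,200],[[0,0,0],0,255],[[0,0,0],0,255],[[0,0,0],0,255],[[0,0,0],0,255],[[0,0,0],0,255],[[0,0,0],0,255],[[0,0,0],0,255]]' 80
```

```text
time: 9.8
eef_pos: [0.5652, -0.1634, 0.0086]
tcp_rot: [0.998, 0.057, 0.0, 0.0]
contact_force: [-0.1, -0.8, 0.4]
opening: 0.997
finger_force: 0.0
time: 10.6
eef_pos: [0.5654, -0.1639, 0.009]
tcp_rot: [0.998, 0.057, 0.0, 0.0]
contact_force: [-1.0, -1.1, 5.2]
opening: 0.359
finger_force: 79.9
```

```bash
python3 -m crank '[[[0,0,-20],0,255],[[0,0,-50],0,255],[[0,0,-75],0,255],[[-1,-20,-75],-8,255],[[-1,-50,-75],-16,255],[[-2,-85,-75],-24,255],[[-2,-120,-75],-32,255],[[-2,-155,-75],-40,255],[[-2,-190,-75],-48,255],[[-2,-223,-75],-56,255]]'
python3 -m crank '[[[0,0,0],-7,255],[[0,0,0],-14,255],[[0,0,0],-21,255],[[0,0,0],-27.2,255],[[0,0,0],-27.2,255],[[0,0,0],-27.2,255]]'
python3 - <<'E'
from h import *
s=get_state();print(R.from_quat(s["tcp_rot"]).as_matrix().round(3),s["eef_pos"])
c=read_camera("scene");P=cloud(c);p=P.reshape(-1,3)
q=p[(abs(p[:,0]-.538)<.06)&(p[:,1]>.015)&(p[:,1]<.14)&(p[:,2]>.05)&(p[:,2]<.16)]
for lo in np.arange(.05,.16,.01):
    h=q[(q[:,2]>lo)&(q[:,2]<lo+.01)]
    if len(h):print(round(lo,2),len(h),h.min(0).round(3),h.max(0).round(3))
cv2.imwrite("pics/s4.png",cv2.resize(c["frame"][150:350,250:480],None,fx=3,fy=3))
E
```

```text
time: 11.6
eef_pos: [0.5346, 0.0598, 0.0802]
tcp_rot: [0.853, 0.521, -0.002, -0.002]
contact_force: [1.2, -0.0, -6.3]
opening: 0.361
finger_force: 80.3
time: 12.2
eef_pos: [0.5359, 0.0582, 0.0813]
tcp_rot: [0.71, 0.705, -0.001, -0.001]
contact_force: [0.5, -0.6, -5.9]
opening: 0.36
finger_force: 80.3
[[ 0.007  1.    -0.003]
 [ 1.    -0.007  0.   ]
 [ 0.    -0.003 -1.   ]] [0.53594814 0.05815605 0.08125017]
0.07 70 [0.527 0.044 0.073] [0.555 0.128 0.08 ]
0.08 108 [0.524 0.044 0.08 ] [0.555 0.129 0.09 ]
0.09 115 [0.523 0.046 0.09 ] [0.555 0.129 0.1  ]
0.1 105 [0.525 0.045 0.1  ] [0.555 0.129 0.11 ]
0.11 95 [0.523 0.055 0.11 ] [0.562 0.129 0.12 ]
0.12 128 [0.523 0.053 0.12 ] [0.565 0.129 0.13 ]
0.13 361 [0.516 0.045 0.13 ] [0.566 0.129 0.14 ]
0.14 97 [0.515 0.06  0.14 ] [0.566 0.126 0.15 ]
0.15 28 [0.496 0.063 0.15 ] [0.565 0.072 0.16 ]
```

View pics/s4.png

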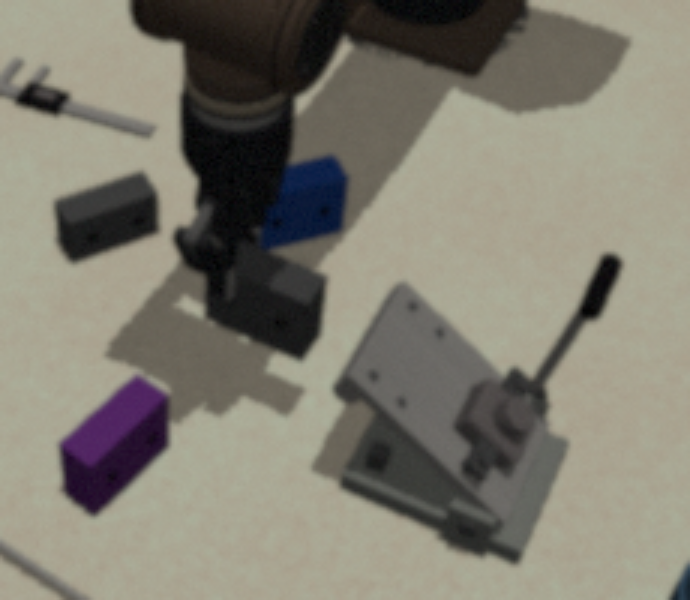

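Picture: block held upright at crop (265,300), aimed at the raised plate whose end is at (340,390). Its centre is x ≈ 0.539 and its front end y ≈ 0.129, so about 55 mm to the stop. Lower it, then slide.

```bash
python3 -m crank '[[[0,0,20],-0.8,255],[[0,0,45],-0.8,255],[[0,0,60],-0.8,255],[[0,0,67],-0.8,255],[[0,0,70],-0.8,255],[[0,0,72],-0.8,255],[[0,0,74],-0.8,255],[[0,0,74],-0.8,255]]'
```

```text
time: 13.05
eef_pos: [0.5381, 0.0579, 0.0098]
tcp_rot: [0.704, 0.71, 0.0, 0.0]
contact_force: [-0.7, -0.6, -6.4]
opening: 0.361
finger_force: 80.1
```

```bash
python3 -m crank '[[[0,0,1],0,255],[[0,0,1.5],0,255],[[0,0,1.5],0,255]]'
python3 -m crank '[[[6,0,1.5],0,255],[[12,0,1.5],0,255],[[18,0,1.5],0,255],[[24,0,1.5],0,255],[[30,0,1.5],0,255],[[36,0,1.5],0,255],[[42,0,1.5],0,255],[[46,0,1.5],0,255],[[48,0,1.5],0,255],[[48,0,1.5],0,255]]'
```

```text
time: 13.35
eef_pos: [0.5383, 0.0578, 0.009]
tcp_rot: [0.704, 0.71, 0.0, 0.0]
contact_force: [-3.3, -0.2, 2.7]
opening: 0.361
finger_force: 81.4
time: 14.35
eef_pos: [0.5408, 0.105, 0.0092]
tcp_rot: [0.704, 0.711, 0.002, 0.003]
contact_force: [-0.1, -4.7, 5.0]
opening: 0.36
finger_force: 81.6
```

```bash
python3 -m crank '[[[1,0,0],0,255],[[2,0,0],0,255],[[3,0,0],0,255],[[4,0,0],0,255],[[4,0,0],0,255]]'
python3 -m crank '[[[1,0,0],0,255],[[2,0,0],0,255],[[3,0,0],0,255],[[3,0,0],0,255]]'; python3 - <<'E'
from h import *
c=read_camera("scene");P=cloud(c);p=P.reshape(-1,3)
q=p[(abs(p[:,0]-.538)<.05)&(p[:,1]>.07)&(p[:,1]<.175)&(p[:,2]>.008)&(p[:,2]<.068)]
for lo in np.arange(.0,.08,.01):
    h=q[(q[:,2]>lo)&(q[:,2]<lo+.01)]
    if len(h):print(round(lo,2),len(h),h.min(0).round(3),h.max(0).round(3))
E
```

```text
time: 14.85
eef_pos: [0.5407, 0.1086, 0.0092]
tcp_rot: [0.704, 0.711, 0.002, 0.004]
contact_force: [0.5, -6.0, 5.1]
opening: 0.355
finger_force: 81.7
time: 15.25
eef_pos: [0.5407, 0.1115, 0.0092]
tcp_rot: [0.704, 0.711, 0.002, 0.004]
contact_force: [0.0, -5.9, 5.7]
opening: 0.36
finger_force: 81.7
0.0 17 [0.555 0.099 0.008] [0.558 0.17  0.01 ]
0.01 86 [0.553 0.098 0.01 ] [0.559 0.174 0.02 ]
0.02 88 [0.553 0.1   0.02 ] [0.558 0.175 0.03 ]
0.03 69 [0.553 0.099 0.03 ] [0.56  0.175 0.04 ]
0.04 64 [0.553 0.102 0.04 ] [0.568 0.175 0.05 ]
0.05 79 [0.553 0.102 0.05 ] [0.571 0.174 0.059]
0.06 186 [0.518 0.105 0.06 ] [0.57  0.154 0.068]
```

```bash
python3 -m crank '[[[1,-1,0],0,255],[[2,-2,0],0,255],[[3,-2,0],0,255],[[3,-2,0],0,255]]'; python3 -m crank '[[[1,0,0],0,255],[[2,0,0],0,255],[[3,0,0],0,255],[[3,0,0],0,255]]'
```

```text
time: 15.7
eef_pos: [0.5407, 0.1119, 0.0098]
tcp_rot: [0.703, 0.711, 0.002, 0.007]
contact_force: [2.9, -14.9, 5.5]
opening: 0.363
finger_force: 81.7
time: 16.1
eef_pos: [0.541, 0.1121, 0.0103]
tcp_rot: [0.702, 0.712, -0.001, 0.009]
contact_force: [2.9, -23.1, 7.4]
opening: 0.359
finger_force: 81.9
```

```bash
python3 -m crank '[[[-3,0,0],0,255],[[-3,0,0],0,150],[[-3,0,0],0,80],[[-3,0,0],0,0],[[-3,0,0],0,0],[[-3,0,0],0,0],[[-3,0,0],0,0]]'; python3 -m crank '[[[-15,0,0],0,0],[[-35,0,0],0,0],[[-50,0,0],0,0],[[-60,0,-30],0,0],[[-60,0,-80],0,0],[[-60,0,-130],0,0],[[-60,0,-180],0,0],[[-60,0,-200],0,0],[[-60,0,-200],0,255],[[-60,0,-200],0,255]]'
python3 - <<'E'
from h import *
s=get_state();print(R.from_quat(s["tcp_rot"]).as_matrix().round(3),s["eef_pos"])
c=read_camera("scene");P=cloud(c);p=P.reshape(-1,3)
q=p[(abs(p[:,0]-.538)<.05)&(p[:,1]>.07)&(p[:,1]<.185)&(p[:,2]>.008)&(p[:,2]<.070)]
for lo in np.arange(.0,.08,.01):
    h=q[(q[:,2]>lo)&(q[:,2]<lo+.01)]
    if len(h):print(round(lo,2),len(h),h.min(0).round(3),h.max(0).round(3))
t=q[q[:,2]>.063];print(cv2.minAreaRect((t[:,:2]*1000).astype(np.float32)))
P=cloud(read_camera("top"));p=P.reshape(-1,3)
t=p[(abs(p[:,0]-.538)<.05)&(p[:,1]>.07)&(p[:,1]<.185)&(abs(p[:,2]-.069)<.004)];print(len(t),cv2.minAreaRect((t[:,:2]*1000).astype(np.float32)))
cv2.imwrite("pics/s5.png",cv2.resize(c["frame"][200:350,310:480],None,fx=4,fy=4))
E
```

```text
time: 16.8
eef_pos: [0.5346, 0.1163, 0.0059]
tcp_rot: [0.704, 0.711, -0.0, -0.0]
contact_force: [-0.9, 0.4, 0.6]
opening: 0.997
finger_force: 0.0
time: 17.8
eef_pos: [0.5352, 0.0553, 0.2056]
tcp_rot: [0.704, 0.71, -0.0, -0.0]
contact_force: [-0.2, -1.0, -0.5]
opening: 0.69
finger_force: 0.0
[[-0.009  1.    -0.   ]
 [ 1.     0.009 -0.   ]
 [ 0.    -0.    -1.   ]] [0.53515125 0.05532884 0.20560415]
0.0 17 [0.554 0.101 0.008] [0.559 0.179 0.01 ]
0.01 105 [0.532 0.098 0.01 ] [0.585 0.185 0.02 ]
0.02 106 [0.533 0.101 0.02 ] [0.579 0.185 0.03 ]
0.03 100 [0.541 0.1   0.03 ] [0.558 0.181 0.04 ]
0.04 95 [0.55  0.099 0.04 ] [0.559 0.182 0.05 ]
0.05 81 [0.552 0.099 0.05 ] [0.558 0.181 0.06 ]
0.06 323 [0.523 0.098 0.06 ] [0.558 0.181 0.07 ]
((541.0121459960938, 125.77897644042969), (35.24399185180664, 56.955047607421875), 1.480994462966919)
104 ((542.6482543945312, 118.15035247802734), (38.73813247680664, 24.2369327545166), 86.0045394897461)
```

View pics/s5.png

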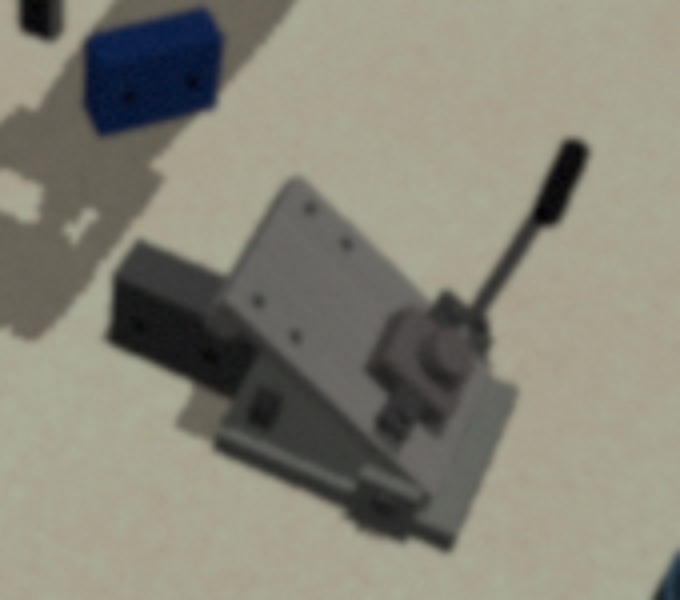

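The block sits at crop (170,310) under the raised roller, against the front face. I'll give its rear end a gentle push with shut fingers to make sure it is home.

```bash
python3 -m crank '[[[-15,6,0],0,255],[[-15,6,50],0,255],[[-15,6,100],0,255],[[-15,6,140],0,255],[[-15,6,170],0,255],[[-15,6,180],0,255],[[0,6,180],0,255],[[15,6,180],0,255],[[25,6,180],0,255],[[28,6,180],0,255]]'; python3 -m crank '[[[2,0,0],0,255],[[4,0,0],0,255],[[6,0,0],0,255],[[6,0,0],0,255]]'
```

```text
time: 18.9
eef_pos: [0.5426, 0.0857, 0.0281]
tcp_rot: [0.703, 0.711, 0.001, 0.001]
contact_force: [0.9, -0.4, 1.0]
opening: 0.003
finger_force: 0.1
time: 19.3
eef_pos: [0.5445, 0.0867, 0.0287]
tcp_rot: [0.703, 0.711, 0.0, 0.005]
contact_force: [2.1, -10.9, 3.8]
opening: 0.002
finger_force: 5.4
```

```bash
python3 -m crank '[[[2,0,0],0,255],[[4,0,0],0,255],[[4,0,0],0,255]]'; python3 -m crank '[[[-6,0,0],0,255],[[-30,0,0],0,255],[[-50,0,0],0,255],[[-50,0,-50],0,255],[[-50,0,-100],0,255],[[-50,0,-150],0,255],[[-50,0,-180],0,255],[[-50,0,-180],0,255]]'
```

```text
time: 19.6
eef_pos: [0.5454, 0.0875, 0.03]
tcp_rot: [0.702, 0.712, -0.002, 0.007]
contact_force: [-0.1, -21.2, 8.6]
opening: 0.002
finger_force: 10.3
time: 20.4
eef_pos: [0.5451, 0.0439, 0.2134]
tcp_rot: [0.704, 0.71, 0.004, 0.005]
contact_force: [0.7, 0.1, 0.6]
opening: 0.002
finger_force: 0.0
```

Home, with 21 N and no further motion. Now to press the plate down.

```bash
python3 -m crank '[[[50,-2,0],0,255],[[100,-2,0],0,255],[[151,-2,0],0,255],[[151,-2,0],0,255],[[151,-2,40],0,255],[[151,-2,80],0,255],[[151,-2,100],0,255],[[151,-2,110],0,255],[[151,-2,114],0,255],[[151,-2,114],0,255]]'; python3 -m crank '[[[0,0,4],0,255],[[0,0,8],0,255],[[0,0,12],0,255],[[0,0,16],0,255],[[0,0,20],0,255],[[0,0,24],0,255],[[0,0,28],0,255],[[0,0,32],0,255],[[0,0,34],0,255],[[0,0,34],0,255]]'
```

```text
time: 21.4
eef_pos: [0.5386, 0.1948, 0.0924]
tcp_rot: [0.704, 0.71, 0.0, 0.0]
contact_force: [0.1, -0.4, -0.4]
opening: 0.002
finger_force: 0.0
time: 22.4
eef_pos: [0.5396, 0.195, 0.0591]
tcp_rot: [0.704, 0.71, 0.001, 0.001]
contact_force: [1.7, -1.1, 4.9]
opening: -0.003
finger_force: 1.6
```

```bash
python3 -m crank '[[[0,0,1],0,255],[[0,0,2],0,255],[[0,0,3],0,255],[[0,0,4],0,255],[[0,0,4],0,255]]'; python3 -m crank '[[[0,0,1],0,255],[[0,0,2],0,255],[[0,0,3],0,255],[[0,0,3],0,255]]'
```

```text
time: 22.9
eef_pos: [0.5385, 0.1949, 0.0546]
tcp_rot: [0.704, 0.71, 0.0, 0.0]
contact_force: [0.3, -1.8, 7.2]
opening: -0.003
finger_force: 2.8
time: 23.3
eef_pos: [0.5387, 0.1949, 0.0542]
tcp_rot: [0.704, 0.711, -0.001, 0.0]
contact_force: [-4.9, -2.9, 17.5]
opening: 0.002
finger_force: 8.2
```

Resting: motion stopped as the force rose to 17 N. One firmer press, then retreat and check.

```bash
python3 -m crank '[[[0,0,2],0,255],[[0,0,3],0,255],[[0,0,3],0,255]]'; python3 -m crank '[[[0,0,-5],0,255],[[0,0,-20],0,255],[[0,0,-60],0,255],[[-40,0,-100],0,255],[[-90,0,-140],0,255],[[-140,0,-150],0,255],[[-190,0,-150],0,255],[[-240,0,-150],0,255],[[-290,0,-150],0,255],[[-290,0,-150],0,255]]'
python3 - <<'E'
from h import *
c=read_camera("scene");P=cloud(c);p=P.reshape(-1,3)
q=p[(p[:,0]>.495)&(p[:,0]<.58)&(p[:,1]>.16)&(p[:,1]<.205)&(p[:,2]>.07)&(p[:,2]<.15)]
A=np.c_[q[:,:2],np.ones(len(q))];print(len(q),np.linalg.lstsq(A,q[:,2],rcond=None)[0],q.max(0))
h=p[(p[:,2]>.16)&(p[:,2]<.19)&(p[:,0]>.43)&(p[:,0]<.51)&(p[:,1]>.23)&(p[:,1]<.34)];print("handle",h.min(0),h.max(0))
q=p[(abs(p[:,0]-.538)<.05)&(p[:,1]>.07)&(p[:,1]<.14)&(p[:,2]>.008)&(p[:,2]<.070)];print(q.min(0),q.max(0))
T=cloud(read_camera("top"))
for n,(u,v) in dict(B=(359,286),C=(440,280)).items():
    m=T[v-24:v+24,u-22:u+22].reshape(-1,3);m=m[m[:,2]>.02];print(n,len(m),m[:,:2].min(0)/2+m[:,:2].max(0)/2)
cv2.imwrite("pics/s6.png",cv2.resize(c["frame"][150:350,200:480],None,fx=2.8,fy=2.8))
E
```

```text
time: 23.6
eef_pos: [0.5388, 0.1949, 0.0539]
tcp_rot: [0.704, 0.711, -0.001, -0.0]
contact_force: [-10.4, -5.0, 31.2]
opening: 0.002
finger_force: 13.7
time: 24.6
eef_pos: [0.5397, -0.0982, 0.1972]
tcp_rot: [0.705, 0.709, -0.001, -0.001]
contact_force: [0.1, -0.5, -0.5]
opening: -0.004
finger_force: 0.0
674 [ 0.01098122 -0.35437617  0.14620924] [0.57985636 0.20495101 0.0979786 ]
handle [0.43923758 0.25937804 0.16747408] [0.49635752 0.27558926 0.18230483]
[0.52534261 0.09776054 0.00870909] [0.5602207  0.13998476 0.06996703]
B 2096 [ 0.41054325 -0.04063609]
C 492 [ 0.43678581 -0.1657556 ]
```

View pics/s6.png

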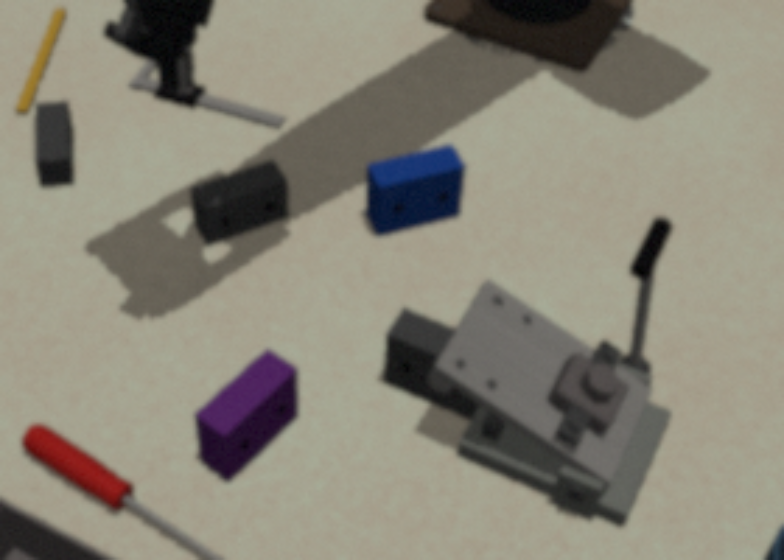

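The picture shows the plate's roller resting on the tall block (crop (430,360)), at 0.34 rad against 0.345 expected. The block is home and the other blocks are where they were. Handing in.

```bash
python3 -c "
from plant import ctrl
print(ctrl.sign_off())"
```

```text
the job is handed in; nothing more can be done
None
```

The job is handed in: the tallest block stands home against the base, the roller rests on it (plate measured at about 0.34 rad, 0.345 expected), and the arm touched nothing else on the bench; it took about 25 s.

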